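Screw the winged cap onto the clamped sample jar

TASK

Close the amber sample jar that stands in the clamp: take the white cap with the blue grip bar from the steel tray, set it level on the neck, turn it backward (counter-clockwise from above) until you feel it drop into the thread starts, then screw it forward (clockwise) fully home and let go. Work gently: do not press the jar down hard on its spring foot, do not make the jar spin in its clamp, and leave the beaker, flask and pot where they are.

Things in the scene. Friction and masses are not known exactly. Their poses are not given: they have to be found in the camera images.
- cap_grip (a point): Centre of the upright blue grip bar on the white cap, at the height to grip; x along the bar, z up along the cap's axis. The bar is 52 long (x), 16 thick (y: close the fingers along y), 40 high; this point is 26 mm above the white disc under the bar, 14 mm below the bar's top, 56 mm above the cap's lower rim. The cap weighs about 120 g; it starts level on the tray, rim down.
- cap_rim (a point): Centre of the cap's lower rim, on its axis; axes as cap_grip. The cap is a round skirt, 70 mm outer diameter, bore 64 mm, 30 mm high with its disc, open below. Four lugs at the rim, flush with it, point inward at +x, +y, -x, -y: each 7 wide, 5 high, reaching in to 25.5 mm from the axis.
- jar_mouth (a point): Centre of the top of the jar's neck, 151 mm above the bench; its axes say nothing of the thread. The neck is a smooth grey tube, 48 mm diameter, tapered to 42 mm over the top 4 mm, so the cap's lugs have 1.5 mm radial play on it. Cap_grip stands above this point: 54 mm with lugs on the ridges, 49 on the thread tops, 36.5 dropped in the gaps, 32.5 fully home.
- thread_top (a point): On the jar's axis, 7 mm below the mouth, at the height of the flat tops of four equal threads, 60 mm diameter over them, 90 degrees apart, their angle not given. Going counter-clockwise from above, each has: a flat top of 57 degrees; an open gap of 24 (the thread start); an orange ridge of 9, 5 mm higher than the tops. Lugs on the tops, turned clockwise, jam against the ridges.
- thread_end (a point): On the jar's axis, 23.5 mm below the mouth, at the height of the cap's rim when fully home. Lugs on the tops, turned counter-clockwise up to 80 degrees, meet the gaps: the cap falls 12.5 mm and the ridges stop it. (From on top of the ridges it first falls 5 mm to the tops.) Then clockwise about 60 degrees: a groove with 1.5 mm vertical play leads it down 4 mm (slope 5.5 mm per 57 degrees) to a hard stop.
- clamp: The fixed clamp stand: ivory foot plate 130 x 170 x 12 mm and two blue jaws with rubber pads, 73 mm out along its +-y and up to 73 mm high, which hold the amber jar (84 mm diameter, upright) on a round spring foot. Origin under the centre of the plate, straight below the mouth.
- jar (a joint): Turn of the jar in the clamp (rad, 0 at the start, counter-clockwise positive). Rubber friction holds it against 0.4 N m; a cap turned harder against a ridge or the stop makes the jar slip round. Turning the cap with a light downward push needs about 0.1 N m.
- foot (a joint): How far the spring foot under the jar is pressed down (m, 0 at rest): it gives from about 3 N of push on the neck, then 6 N per mm, and comes back up when let go; the jar with its mouth and thread sinks with it. Keep it well under 3 mm (about 21 N).
- tray: The fixed steel tray, 150 x 150 mm with a rim 14 mm high; the floor's top is 4 mm above the bench. Origin under its centre.
- beaker_mid (a point): Half-way up an empty glass beaker, 68 mm diameter, 85 mm high; to be left alone.
- flask_mid (a point): Half-way up a blue bottle with a white cap, 52 mm diameter, 92 mm high; to be left alone.
- pot_mid (a point): Half-way up a white lidded pot, 60 mm diameter, 55 mm high; to be left alone.
Mind the look-alikes: they are no part of the job. What is shaped like the part that bears cap_grip but green or turquoise is not meant.

How it is judged:
By the outcome, as a careful person would: the job done as asked, in the order asked, and still so for the second after the job is handed in, with the robot touching nothing.
It also fails if it takes over 72 s, if anything falls off the work surface, if the arm or the gripper's body presses on something with over 40 N, if the wrist force passes 120 N, or if a joint passes its speed limit or range.

ROBOT

A 6-joint arm with a two-finger parallel gripper is mounted at the origin on the work surface. World frame = base frame: x ahead of the robot, y to its left, z up, the work surface at z = 0. Lengths are in m, angles in rad, forces in N, time in s.
With the tool pointing down it reaches from about 0.35 to 0.875 m from the base axis. Payload 4.2 kg.
Tool frame: the origin (TCP) lies midway between the tips of the shut fingers; the grasp point (between the pads) lies 19 mm behind it (ctrl.tcp_to_grasp is the z of the grasp point in the tool frame, in m); z points along the fingers, y is the line along which they close (so a half turn about z gives the same grasp; the last joint's range is limited). The gripper opens to 87 mm and grips with 3 to 60 N. Pads are 19 mm wide; open, the fingers measure 117 mm over their backs; the gripper's body (75 mm by 190 mm) begins 51 mm behind the grasp point.
Start: joints at [1.48, 0.385, 0.008, 0, -1.194, -0.259], TCP at [0.214, 0.587, 0.223] pointing down, gripper open.
Joint ranges: [-3.14, 3.14], [-1.21, 2.06], [-1.07, 1.41], [-3.16, 2.05], [-2.99, -0.16], [-3.1, 3.1]. Speed limits (rad/s): [2.79, 2.79, 3.14, 3.14, 3.14, 3.14].

INTERFACE

Orientations are given as a 3x3 rotation matrix whose columns are the frame's x, y, z axes.
In Python, from rig import readout, cams, ctrl gives the robot as it stands. The module is installed in compiled form; this text tells all that it offers.
- The arm moves only by the shell command python3 -m handwheel 'ROWS' [FORCE]. ROWS is JSON, a list of rows, each a list of 3 entries, a list of its own where there are three numbers: the shift along the tool's x, y, z in mm, then the turn, a rotation vector about the tool's x, y, z in units of 5 degrees (1.0 is 5 degrees), then the closure in counts, from 0 (fully open) to 255 (shut). A call has 1 to 10 rows; each row is the pose to reach, as a shift and turn from the pose commanded when the call began, along the tool's axes at that moment; what a row does not reach only later rows make up. A row lasts 1/10 s, in which the tool goes at most 50 mm and 8.59 degrees, less where a joint would pass 70% of its speed; a pose out of reach is approached as far as the arm can. A call with a gripper value outside its range is refused whole. The fingers move at their own pace and stop on an object; FORCE is the grip in N (left out, the last holds). Time passes only in rows, so rows that repeat a pose let the fingers close. It gives the time, the measured TCP pose, the force, the opening and the grip force at its end, in the units of the state.
- readout.observe(): the state, without advancing time (a new reading comes with each control period).
- cams.get_image(name): name is "scene" or "top" or "wrist"; returns the picture (420x560x3 uint8, red, green, blue); there is no depth.
- cams.get_calibration(name): a dict with "fovy" (degrees; the focal length in pixels is half the picture's height over the tangent of half this angle, whatever the lens; pixels are square), "cx", "cy" (the principal point, pixels), "pose" (4x4, takes a point from camera to world coordinates); the wrist camera has in their place "tool_from_camera" (4x4, takes a point from camera to tool coordinates, whose origin is the TCP and whose axes are the flange's). Camera axes: x right, y up, looking along -z (the intrinsics and any distortion apply to the point x, -y, -z); pixel columns grow to the right and rows downward; lengths in m; the calibration is good to about 2 mm. A picture is of the moment at which its call begins: read the wrist's pose just before it. get_calibration takes no time and is no camera call.
- ctrl.job_done(): hands the job in; it is judged then, once.
The state is a dict: "clock": time; "joint_positions": joint angles; "dq": joint speeds; "joint_efforts": joint torques, N m; "ee_pos": TCP position; "tcp_rot": TCP orientation; "wrist_force": force on the tool from outside, world axes, zero at the start; "moment": the same for the moment, N m; "finger_gap": opening from 0.0 (shut) to 1.0 (fully open); "finger_force": force on a finger pad.
Only numpy, scipy, OpenCV 4.12 (cv2) and the standard library are available. Lean on these libraries where they do the work, as an engineer would, in place of code of your own. Each camera call takes 0.05 s, during which the arm holds its last target. There are 200 camera calls.

## Working session

There is one attempt and no reset: what is moved stays moved. The work goes in short steps, Python scripts to look and compute and a shell command to move; the robot and the scene stay as the last step left them, time stands still between calls to the robot, and variables do not carry over. Pictures are saved under pics/ and viewed, at most 10 in all, crops included, and the job is handed in when it is done.

```bash
mkdir -p pics
python3 - <<'E'
from rig import readout,cams,ctrl
import cv2,numpy as np
s=readout.observe();print(s['clock'],s['ee_pos'],np.round(s['tcp_rot'],3).tolist(),ctrl.tcp_to_grasp)
for n in("scene","top","wrist"):
    im=cams.get_image(n);cv2.imwrite(f'pics/{n}0.png',im[:,:,::-1]);c=cams.get_calibration(n);print(n,{k:np.round(v,4).tolist() for k,v in c.items()})
a=cv2.imread('pics/scene0.png');b=cv2.imread('pics/top0.png')
cv2.imwrite('pics/both.png',np.vstack([a,b])[:,:] if 0 else cv2.resize(np.hstack([a,b]),(800,300)))
E
```

```text
0.0 [0.21395865 0.58657471 0.22146296] [[0.939, -0.343, -0.001], [-0.343, -0.939, -0.002], [0.0, 0.002, -1.0]] -0.0187
scene {'fovy': 56.3747, 'cx': 282.393, 'cy': 212.9463, 'pose': [[0.1256, -0.5576, 0.8206, 1.3749], [0.9921, 0.0702, -0.1041, -0.1438], [0.0004, 0.8271, 0.562, 0.6216], [0.0, 0.0, 0.0, 1.0]]}
top {'fovy': 53.8468, 'cx': 280.131, 'cy': 205.6693, 'pose': [[-0.0046, 0.9962, -0.0875, 0.5351], [-0.9997, -0.0068, -0.0248, -0.06], [-0.0253, 0.0874, 0.9959, 1.0286], [0.0, 0.0, 0.0, 1.0]]}
wrist {'fovy': 64.8331, 'cx': 279.1981, 'cy': 207.7664, 'tool_from_camera': [[0.0005, 0.9602, 0.2793, 0.0759], [1.0, -0.0002, -0.0011, 0.0007], [-0.001, 0.2793, -0.9602, -0.1616], [0.0, 0.0, 0.0, 1.0]]}
```

View pics/top0.png

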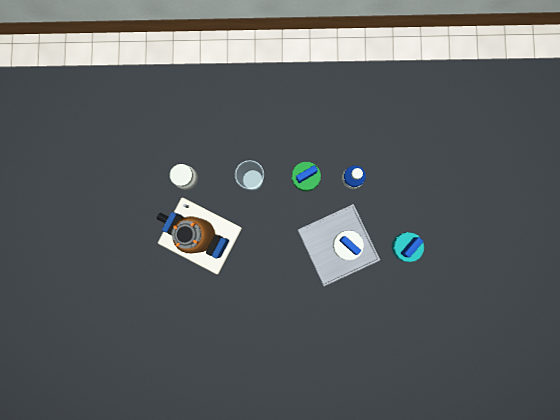

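View pics/scene0.png

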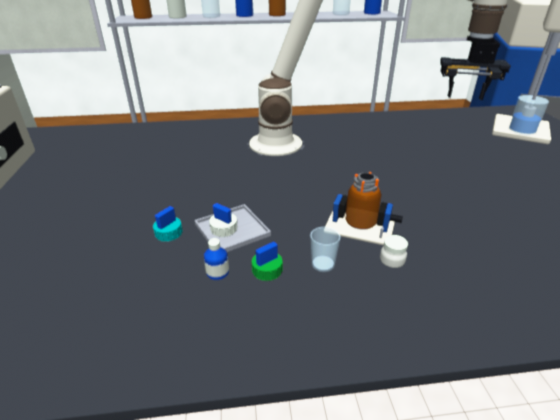

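The top view shows the white cap at about (349,245) with its blue bar running down to the right, and the jar mouth at (187,234). The scene view agrees: jar at (365,185), cap at (222,220). The green cap (306,176) and turquoise cap (409,247) are decoys.

```bash
cat > h.py <<'E'
import cv2,numpy as np
from rig import readout,cams,ctrl
def campose(n,s=None):
    c=cams.get_calibration(n)
    if n!='wrist': return c,np.array(c['pose'])
    T=np.eye(4);T[:3,:3]=s['tcp_rot'];T[:3,3]=s['ee_pos'];return c,T@np.array(c['tool_from_camera'])
def cast(n,uv,z,s=None):
    c,P=campose(n,s);f=210/np.tan(np.radians(c['fovy']/2));u,v=uv
    d=P[:3,:3]@np.array([(u-c['cx'])/f,-(v-c['cy'])/f,-1]);return P[:3,3]+d*(z-P[2,3])/d[2]
def proj(n,p,s=None):
    c,P=campose(n,s);f=210/np.tan(np.radians(c['fovy']/2));q=P[:3,:3].T@(np.array(p)-P[:3,3])
    return c['cx']+f*q[0]/-q[2],c['cy']-f*q[1]/-q[2]
def mask(im,lo,hi): return cv2.inRange(cv2.cvtColor(im,cv2.COLOR_RGB2HSV),np.array(lo),np.array(hi))
def blobs(m,amin=30):
    return [c for c in cv2.findContours(m,cv2.RETR_EXTERNAL,cv2.CHAIN_APPROX_NONE)[0] if cv2.contourArea(c)>amin]
def togo(target,ang,s):
    "shift in tool axes (mm) of TCP and yaw change (units of 5 deg, about tool z) so tool y lies along world angle ang (deg)"
    R=np.array(s['tcp_rot']);d=R.T@(np.array(target)-s['ee_pos'])*1e3
    a=np.degrees(np.arctan2(R[1,1],R[0,1]));w=(ang-a+90)%180-90
    return np.round(d,1),round(-w,2),round(-w/5,2)
E
python3 - <<'E'
from h import *
im=cv2.imread('pics/top0.png')[:,:,::-1].copy()
m=mask(im,(100,100,40),(130,255,255));
for c in blobs(m):
    r=cv2.minAreaRect(c);print(np.round(r[0],1),np.round(r[1],1),r[2],cv2.contourArea(c))
    b=cv2.boxPoints(r);w=[cast('top',p,.074)[:2] for p in b];print('  ',cast('top',r[0],.07).round(4),np.round(w,3).tolist())
mo=mask(im,(3,150,150),(15,255,255));
print('ridges',[np.round(c.mean((0,1)),1).tolist() for c in blobs(mo,3)])
print('mouth',cast('top',(186.5,234.5),.151).round(4))
p=cast('top',(349,245),.06);s=readout.observe();p[2]=.25;print(togo(p,0,s),p)
E
convert pics/top0.png -version >/dev/null 2>&1; python3 -c "
import cv2,numpy as np
a=cv2.imread('pics/top0.png');b=cv2.resize(a[195:275,150:250],(400,320),interpolation=2);c=cv2.resize(a[205:285,310:410],(400,320),interpolation=2);cv2.imwrite('pics/crop.png',np.hstack([b,c]))"
```

```text
[219.7 247.6] [ 8.9 21.9] 26.56505012512207 162.5
   [0.5228 0.1043 0.07  ] [[0.505, 0.124], [0.55, 0.102], [0.541, 0.083], [0.496, 0.105]]
[411.8 246.5] [ 9.7 24.4] 40.91438674926758 198.0
   [ 0.5235 -0.3373  0.07  ] [[0.51, -0.309], [0.552, -0.347], [0.537, -0.363], [0.495, -0.325]]
[350. 245.] [22.9  7.4] 41.987213134765625 145.5
   [ 0.5274 -0.1963  0.07  ] [[0.539, -0.171], [0.551, -0.182], [0.516, -0.22], [0.504, -0.209]]
[168.6 221.7] [ 6.8 21.7] 30.256441116333008 113.5
   [0.5836 0.2247 0.07  ] [[0.566, 0.243], [0.609, 0.218], [0.601, 0.204], [0.558, 0.229]]
[306.6 173.6] [ 7.8 22.2] 59.74356460571289 143.0
   [ 0.6942 -0.0984  0.07  ] [[0.689, -0.071], [0.715, -0.116], [0.698, -0.125], [0.673, -0.08]]
[354.5 175.5] [21. 21.] 90.0 344.5
   [ 0.6888 -0.2099  0.07  ] [[0.713, -0.185], [0.713, -0.234], [0.663, -0.233], [0.664, -0.185]]
ridges [[177.5, 244.1], [174.7, 226.8], [195.7, 233.9]]
mouth [0.5519 0.1617 0.151 ]
(array([562.5, 627.4, -27.2]), np.float64(69.95), np.float64(13.99)) [ 0.52740664 -0.19546967  0.25      ]
```

View pics/crop.png

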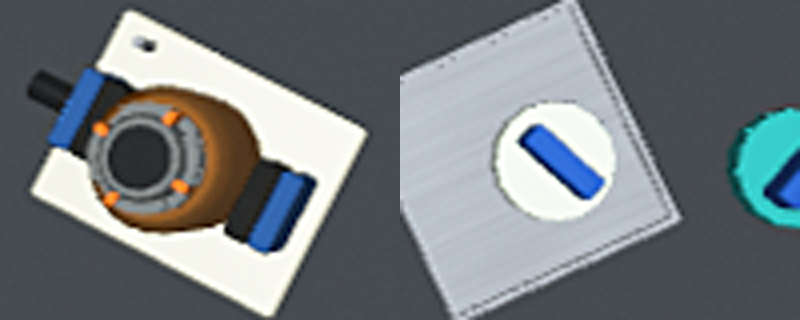

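The mouth is near (0.552, 0.162), and the ridges lie at about 54° mod 90. The cap is near (0.527, -0.196), with its bar along about 48°. Next I go above the cap.

```bash
python3 -m handwheel '[[[562,627,0],[0,0,22.4],0],[[562,627,0],[0,0,22.4],0],[[562,627,0],[0,0,22.4],0],[[562,627,0],[0,0,22.4],0],[[562,627,0],[0,0,22.4],0],[[562,627,0],[0,0,22.4],0],[[562,627,0],[0,0,22.4],0],[[562,627,0],[0,0,22.4],0],[[562,627,0],[0,0,22.4],0],[[562,627,0],[0,0,22.4],0]]'
python3 - <<'E'
from h import *
s=readout.observe();print(s['joint_positions']);print(togo([.5275,-.196,.19],138,s))
E
```

```text
clock: 1.15
ee_pos: [0.4002, 0.1211, 0.2227]
tcp_rot: [[-0.281, -0.96, 0.001], [-0.96, 0.281, 0.001], [-0.001, -0.0, -1.0]]
wrist_force: [1.9, 1.1, -1.1]
finger_gap: 1.001
finger_force: 0.0
[ 6.85916514e-01  2.24755335e-02 -4.61165260e-01 -6.16990194e-05
 -1.08641349e+00 -9.70331579e-01]
(array([ 268.6, -211.2,   32.7]), np.float64(25.7), np.float64(5.14))
```

```bash
python3 -m handwheel '[[[268,-211,30],[0,0,5.1],0],[[268,-211,30],[0,0,5.1],0],[[268,-211,30],[0,0,5.1],0],[[268,-211,30],[0,0,5.1],0],[[268,-211,30],[0,0,5.1],0],[[268,-211,30],[0,0,5.1],0],[[268,-211,30],[0,0,5.1],0],[[268,-211,30],[0,0,5.1],0],[[268,-211,30],[0,0,5.1],0],[[268,-211,30],[0,0,5.1],0]]'
python3 - <<'E'
from h import *
s=readout.observe();im=cams.get_image('wrist');cv2.imwrite('pics/w1.png',im[:,:,::-1])
m=mask(im,(100,100,40),(130,255,255))
for c in blobs(m,300):
    r=cv2.minAreaRect(c);b=cv2.boxPoints(r);print(np.round(r[0]),np.round(r[1]),r[2],np.round([cast('wrist',p,.074,s)[:2] for p in b],4).tolist())
print(s['ee_pos'],s['joint_positions'].round(2) if hasattr(s['joint_positions'],'round') else s['joint_positions'])
E
```

```text
clock: 2.15
ee_pos: [0.5287, -0.1922, 0.1924]
tcp_rot: [[-0.662, -0.749, -0.001], [-0.749, 0.662, 0.0], [0.0, 0.001, -1.0]]
wrist_force: [0.1, -0.4, 0.7]
finger_gap: 0.999
finger_force: 0.0
[222. 347.] [22. 48.] 90.0 [[0.6787, -0.1433], [0.643, -0.1117], [0.6609, -0.0926], [0.6973, -0.1249]]
[140. 270.] [17. 41.] 51.34019470214844 [[0.688, -0.2389], [0.6463, -0.2366], [0.6488, -0.2211], [0.6911, -0.223]]
[277. 195.] [17. 61.] 1.1457629203796387 [[0.5489, -0.1839], [0.5114, -0.224], [0.5009, -0.2144], [0.5378, -0.1737]]
[166.  64.] [25. 75.] 90.0 [[0.5348, -0.3606], [0.4912, -0.3221], [0.5041, -0.3093], [0.5485, -0.3485]]
[ 0.52866836 -0.19216515  0.19242156] [-0.06  0.3  -0.19 -0.   -1.08 -0.66]
```

View pics/w1.png

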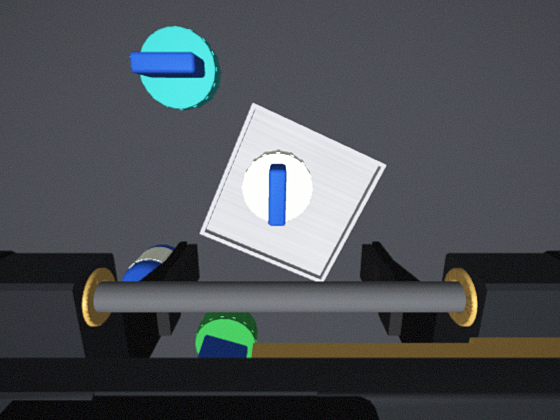

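The wrist view shows the bar upright at (277,195) on the white cap. The fingers are clear on both sides, and the bar centre is about (0.525, -0.199). I will centre over it, descend part of the way, and check.

```bash
cat > look.py <<'E'
from h import *
s=readout.observe();im=cams.get_image('wrist');cv2.imwrite('pics/w_last.png',im[:,:,::-1])
m=mask(im,(100,100,40),(130,255,255))
R=np.array(s['tcp_rot'])
for c in blobs(m,300):
    r=cv2.minAreaRect(c);b=cv2.boxPoints(r)
    if abs(r[0][0]-280)>60: continue
    w=np.array([cast('wrist',p,.074,s) for p in b]);print('bar',np.round(r[0]),np.round(r[1]),r[2],'c',w.mean(0).round(4),'tool mm',(R.T@(w.mean(0)-s['ee_pos'])*1e3).round(1))
m=mask(im,(0,0,200),(180,40,255))
for c in blobs(m,800):
    e=cv2.fitEllipse(c);p=cast('wrist',e[0],.034,s);print('white',np.round(e[0]),np.round(e[1]),p.round(4),'tool mm',(R.T@(p-s['ee_pos'])*1e3).round(1))
E
python3 - <<'E'
from h import *
print(togo([.5248,-.199,.12],137,readout.observe()))
E
python3 -m handwheel '[[[2.5,-7,70],[0,0,0.3],0],[[2.5,-7,70],[0,0,0.3],0],[[2.5,-7,70],[0,0,0.3],0],[[2.5,-7,70],[0,0,0.3],0]]'; python3 look.py
```

```text
(array([ 8. , -1.8, 72.7]), np.float64(1.59), np.float64(0.32))
clock: 2.6
ee_pos: [0.5333, -0.1986, 0.1236]
tcp_rot: [[-0.68, -0.733, 0.001], [-0.733, 0.68, -0.001], [-0.0, -0.001, -1.0]]
wrist_force: [1.7, -0.3, 0.1]
finger_gap: 1.001
finger_force: 0.0
bar [288. 219.] [80. 22.] 90.0 c [ 0.5238 -0.1999  0.074 ] tool mm [ 7.4  6.2 49.6]
white [304. 201.] [169. 202.] [ 0.5119 -0.1926  0.034 ] tool mm [10.2 19.9 89.6]
```

```bash
python3 -m handwheel '[[[7.4,6.2,0],[0,0,0],0],[[7.4,6.2,40],[0,0,0],0],[[7.4,6.2,70],[0,0,0],0],[[7.4,6.2,82],[0,0,0],0],[[7.4,6.2,82],[0,0,0],0],[[7.4,6.2,82],[0,0,0],255],[[7.4,6.2,82],[0,0,0],255],[[7.4,6.2,82],[0,0,0],255],[[7.4,6.2,82],[0,0,0],255],[[7.4,6.2,82],[0,0,0],255]]' 35
python3 -m handwheel '[[[0,0,0],[0,0,0],255],[[0,0,0],[0,0,0],255],[[0,0,0],[0,0,0],255]]'
```

```text
clock: 3.65
ee_pos: [0.5234, -0.2005, 0.0411]
tcp_rot: [[-0.682, -0.732, 0.001], [-0.732, 0.682, -0.0], [-0.001, -0.001, -1.0]]
wrist_force: [-0.9, 0.1, -0.5]
finger_gap: 0.629
finger_force: 0.0
clock: 3.95
ee_pos: [0.5231, -0.2005, 0.0405]
tcp_rot: [[-0.682, -0.732, -0.0], [-0.732, 0.682, -0.0], [0.0, 0.0, -1.0]]
wrist_force: [-0.2, -0.2, 0.6]
finger_gap: 0.356
finger_force: 0.0
```

```bash
python3 -m handwheel '[[[0,0,0],[0,0,0],255],[[0,0,0],[0,0,0],255],[[0,0,0],[0,0,0],255],[[0,0,0],[0,0,0],255]]' 35
python3 -m handwheel '[[[0,0,-20],[0,0,0],255],[[0,0,-60],[0,0,0],255],[[0,0,-110],[0,0,0],255],[[0,0,-160],[0,0,0],255],[[0,0,-200],[0,0,0],255],[[0,0,-200],[0,0,0],255]]'
python3 - <<'E'
from h import *
s=readout.observe();print(s['wrist_force'],s['moment'],togo([.552,.162,.24],-43+47+90,s))
im=cams.get_image('wrist');cv2.imwrite('pics/w2.png',im[:,:,::-1])
E
```

```text
clock: 4.35
ee_pos: [0.5231, -0.2005, 0.0405]
tcp_rot: [[-0.682, -0.732, -0.0], [-0.732, 0.682, -0.0], [0.0, -0.0, -1.0]]
wrist_force: [-0.4, 0.1, -1.1]
finger_gap: 0.178
finger_force: 35.0
clock: 4.95
ee_pos: [0.5263, -0.2013, 0.2476]
tcp_rot: [[-0.681, -0.732, 0.013], [-0.732, 0.681, -0.003], [-0.007, -0.012, -1.0]]
wrist_force: [0.2, -0.2, -1.1]
finger_gap: 0.182
finger_force: 35.0
[ 0.20407443 -0.16124511 -1.09806466] [ 0.11201397 -0.16137239 -0.00415462] (array([-283.5,  228.7,    6.8]), np.float64(43.06), np.float64(8.61))
```

View pics/w2.png

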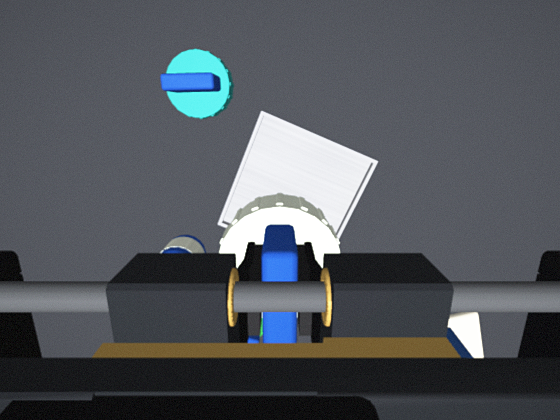

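The cap is held: bar between the pads, bar's front end at about (279,226), disc front edge at about (280,208). Now I measure the grip offset along the bar while moving toward the jar.

```bash
python3 -m handwheel '[[[-283,229,0],[0,0,-8.6],255],[[-283,229,0],[0,0,-8.6],255],[[-283,229,0],[0,0,-8.6],255],[[-283,229,0],[0,0,-8.6],255],[[-283,229,0],[0,0,-8.6],255],[[-283,229,0],[0,0,-8.6],255],[[-283,229,0],[0,0,-8.6],255],[[-283,229,0],[0,0,-8.6],255],[[-283,229,0],[0,0,-8.6],255],[[-283,229,0],[0,0,-8.6],255]]'
python3 - <<'E'
from h import *
T=np.array(cams.get_calibration('wrist')['tool_from_camera']);c=cams.get_calibration('wrist');f=210/np.tan(np.radians(c['fovy']/2))
for n,(u,v),z in(('bar end',(279,226),-.0327),('disc edge',(280,208),.0073),('rim',(280,194),.0373)):
    d=T[:3,:3]@[(u-c['cx'])/f,-(v-c['cy'])/f,-1];p=T[:3,3]+d*(z-T[2,3])/d[2];print(n,p.round(4))
im=cv2.imread('pics/w2.png')[:,:,::-1].copy();m=mask(im,(100,100,90),(130,255,255));ys=np.where(m[:,279]>0)[0];print(ys[:60:6]); print(im[185:235:2,280].tolist())
s=readout.observe();print(togo([.552,.162,.24],94,s),s['joint_positions'])
E
```

```text
clock: 6.0
ee_pos: [0.5477, 0.1621, 0.2389]
tcp_rot: [[0.0, -1.0, -0.003], [-1.0, -0.0, -0.002], [0.002, 0.003, -1.0]]
wrist_force: [0.4, 0.1, -0.8]
finger_gap: 0.182
finger_force: 35.0
bar end [ 0.0318  0.0008 -0.0327]
disc edge [0.0279 0.0013 0.0073]
rim [0.0282 0.0014 0.0373]
[225 231 237 243 249 255 261 267 273 279]
[[235, 237, 241], [234, 235, 239], [239, 240, 243], [239, 241, 244], [165, 170, 162], [143, 149, 135], [148, 154, 142], [147, 151, 140], [142, 147, 135], [255, 255, 255], [194, 201, 186], [255, 255, 255], [255, 255, 255], [255, 255, 254], [255, 255, 254], [255, 255, 254], [255, 255, 254], [255, 255, 254], [255, 255, 255], [255, 255, 255], [33, 54, 110], [27, 52, 110], [17, 44, 106], [24, 51, 112], [28, 54, 113]]
(array([ 0.1, -4.3, -1.1]), np.float64(86.02), np.float64(17.2)) [ 5.71168166e-01  2.83869412e-01 -9.86970052e-02 -3.90473033e-04
 -1.19185759e+00 -5.70683199e-01]
```

Run:
```python
from h import *
im=cams.get_image('wrist');cv2.imwrite('pics/w3.png',im[:,:,::-1])
t=cams.get_image('scene');cv2.imwrite('pics/s3.png',t[:,:,::-1])
a=cv2.resize(im[150:300,180:380],(400,300),interpolation=2);b=cv2.resize(t[60:240,300:540],(400,300),interpolation=2);cv2.imwrite('pics/v3.png',np.hstack([a,b])[:,:,::-1])
```

```text
(no output)
```

View pics/v3.png

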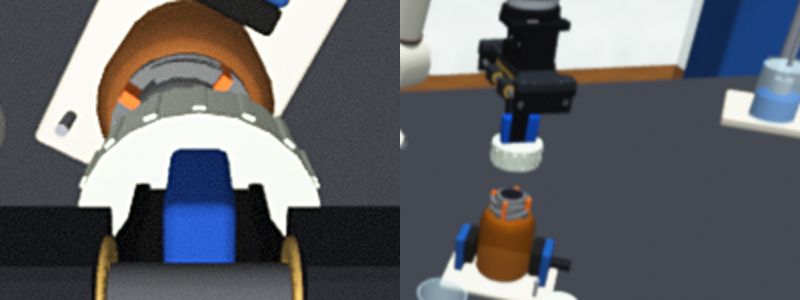

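The crop shows the bar's end face from row 225 (base) to row 244 (top edge), the disc's front edge at row 206.5, and its sides at columns 220 and 340. The scene view shows the cap level above the jar.

Run:
```python
from h import *
from scipy.optimize import least_squares
c=cams.get_calibration('wrist');T=np.array(c['tool_from_camera']);f=210/np.tan(np.radians(c['fovy']/2))
def ct(u,v,z):
    d=T[:3,:3]@[(u-c['cx'])/f,-(v-c['cy'])/f,-1];return (T[:3,3]+d*(z-T[2,3])/d[2])*1e3
for n,u,v,z,w in(('base',280,225,.0073,26),('topedge',280,244,-.0327,26),('disc',280,206.5,.0073,35),('rim',280,193,.0373,35)):
    p=ct(u,v,z);print(n,p.round(1),'off',round(p[0]-w,1))
im=cv2.imread('pics/w3.png')[:,:,::-1].copy();m=mask(im,(0,0,235),(180,20,255))
pts=[]
for u in range(228,334,4):
    r=np.where(m[200:250,u]>0)[0]
    k=[i for i in r if m[200+i:200+i+6,u].all()]
    if k: pts.append(ct(u,200+k[0],.0073)[:2])
P=np.array(pts)
r=least_squares(lambda q:np.hypot(*(P-q[:2]).T)-35,[0,0],loss='soft_l1');print('disc centre R35',r.x.round(1),'res',np.abs(r.fun).mean().round(2))
r=least_squares(lambda q:np.hypot(*(P-q[:2]).T)-q[2],[0,0,35],loss='soft_l1');print('free',r.x.round(1))
# jar: scene/top estimates of mouth, jar axis
s=readout.observe();w=cams.get_image('wrist')
mo=mask(w,(3,170,170),(14,255,255));print([ (np.round(k.mean((0,1)),1).tolist(),cv2.contourArea(k)) for k in blobs(mo,10)])
```

```text
base [18.3  1.3  7.3] off -7.7
topedge [ 23.8   1.2 -32.7] off -2.2
disc [28.7  1.3  7.3] off -6.3
rim [28.9  1.4 37.3] off -6.1
disc centre R35 [-6.7  0.8] res 0.48
free [-6.5  0.8 34.8]
[([259.5, 184.5], 184.5)]
```

Run:
```python
from h import *
s=readout.observe();R=np.array(s['tcp_rot']);e=np.array(s['ee_pos'])
P=lambda x,y,z,n='scene':np.round(proj(n,e+R@np.array([x,y,z])/1e3),1)
im=cv2.imread('pics/s3.png')[:,:,::-1].copy()
big=cv2.resize(im[110:180,560-280+60:440],None,fx=1,fy=1)
m=mask(im,(0,0,150),(180,60,255))
for v in range(140,164,2):
    r=np.where(m[v,340:400]>0)[0]+340; print(v,r.min() if len(r) else None,r.max() if len(r) else None,end=' | ')
mb=mask(im,(100,120,60),(130,255,255));print()
for v in range(126,148,2):
    r=np.where(mb[v,350:395]>0)[0]+350; print(v,r.tolist())
for o in(0,-6):
    print('off',o,'disc L/R',P(o+35,0,7),P(o-35,0,7),'rim',P(o+35,0,37),P(o-35,0,37),'bar top L/R',P(o+26,8,-33),P(o-26,8,-33),'base',P(o+26,8,7),P(o-26,8,7))
for v in (128,132,136):print(im[v,355:385].sum(1).tolist())
print('pads',P(9.5,8,-19),P(-9.5,8,-19))
```

```text
140 358 359 | 142 356 359 | 144 355 384 | 146 355 385 | 148 356 385 | 150 356 384 | 152 355 384 | 154 355 384 | 156 356 383 | 158 357 382 | 160 360 380 | 162 367 374 | 
126 []
128 [361, 362, 363, 364, 365, 366, 367, 377, 378, 379, 380, 381, 382, 383]
130 [361, 362, 363, 364, 365, 366, 367, 377, 378, 379, 380, 381, 382, 383, 384]
132 [361, 362, 363, 364, 365, 366, 367, 376, 377, 378, 379, 380, 381, 382, 383]
134 [360, 361, 362, 363, 364, 365, 366, 376, 377, 378, 379, 380, 381, 382, 383]
136 [360, 361, 362, 363, 364, 365, 366, 376, 377, 378, 379, 380, 381, 382, 383]
138 [360, 361, 362, 363, 364, 365, 366, 375, 376, 377, 378, 379, 380, 381, 382]
140 [360, 361, 362, 363, 364, 365, 375, 376, 377, 378, 379, 380, 381, 382]
142 [361, 362, 363, 364, 365, 375, 376, 377, 378, 379, 380, 381]
144 [361, 362, 363, 364, 365, 373, 374, 375, 376, 377, 378, 379, 380]
146 []
off 0 disc L/R [351.9 145.8] [380.5 144.2] rim [350.6 157.3] [378.8 155.7] bar top L/R [356.5 128.2] [378.1 127.2] base [354.6 144.2] [375.8 143.1]
off -6 disc L/R [354.3 145.6] [383.  144.1] rim [353.  157.1] [381.2 155.6] bar top L/R [359.  128.1] [380.6 127.1] base [357.1 144. ] [378.2 142.9]
[222, 223, 223, 220, 224, 232, 259, 281, 245, 228, 237, 226, 136, 59, 47, 47, 46, 45, 42, 48, 49, 57, 102, 162, 177, 177, 181, 181, 168, 147]
[224, 222, 224, 223, 220, 210, 194, 209, 246, 256, 249, 213, 112, 47, 42, 42, 41, 43, 40, 41, 49, 103, 181, 226, 234, 235, 231, 229, 229, 225]
[223, 223, 222, 221, 215, 194, 191, 213, 228, 228, 202, 121, 57, 41, 46, 44, 40, 43, 41, 51, 91, 164, 214, 225, 226, 225, 226, 230, 224, 222]
pads [362.7 133.5] [370.5 133.2]
```

Run:
```python
from h import *
im=cv2.imread('pics/scene0.png')[:,:,::-1].copy()
for c in blobs(mask(im,(100,100,40),(130,255,255))):
    r=cv2.minAreaRect(c)
    if r[0][1]>190 and r[0][1]<265: print('scene blue',np.round(r[0],1),cast('scene',r[0],.056).round(4))
print('mouth scene',cast('scene',(367,175),.151).round(4))
print('arm base', cast('scene',(275,150),0).round(4))
# where TCP start appeared in scene: project
print('start tips proj',proj('scene',[.21395865,.58657471,.22146296]))
s=readout.observe();im=cams.get_image('top');cv2.imwrite('pics/t4.png',im[:,:,::-1])
a=cv2.resize(im[180:300,110:270],(560,420),interpolation=2);sc=cv2.imread('pics/scene0.png')[40:120,420:530]
cv2.imwrite('pics/v4.png',np.hstack([a[:,:,::-1],cv2.resize(sc,(240,420*240//420))if 0 else cv2.copyMakeBorder(cv2.resize(sc,(240,175)),0,245,0,0,0)]))
print('tcp top proj',proj('top',s['ee_pos']),'rim ctr',proj('top',s['ee_pos']-np.array([0,0,.037])))
```

```text
scene blue [215.1 256.3] [ 0.6994 -0.2079  0.056 ]
scene blue [266.7 252.4] [ 0.7004 -0.0936  0.056 ]
scene blue [165.4 216.3] [ 0.5268 -0.3354  0.056 ]
scene blue [386.6 216.8] [0.5994 0.2206 0.056 ]
scene blue [221.4 212. ] [ 0.525  -0.1944  0.056 ]
scene blue [336.  206.7] [0.5375 0.1046 0.056 ]
mouth scene [0.5471 0.1737 0.151 ]
arm base [ 0.053  -0.0038  0.    ]
start tips proj (np.float64(463.28827940247425), np.float64(98.02902912679178))
tcp top proj (np.float64(175.02365429100547), np.float64(235.570196616846)) rim ctr (np.float64(180.1647653127602), np.float64(235.8536607465967))
```

View pics/v4.png

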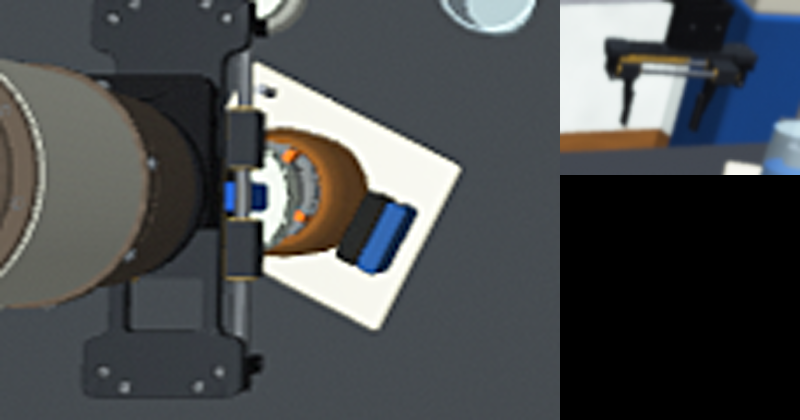

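The top view shows the bar's front end at crop (267,195), the disc's front edge at crop x of about 287, and two ridges beyond it. The cameras disagree by several mm, so I back off 80 mm and look straight down on the mouth with the wrist camera.

```bash
python3 -m handwheel '[[[-40,0,0],[0,0,0],255],[[-80,0,0],[0,0,0],255],[[-80,0,0],[0,0,0],255],[[-80,0,0],[0,0,0],255],[[-80,0,0],[0,0,0],255]]'
python3 - <<'E'
from h import *
e=np.array([.5477,.1621,.2389])
print('top: bar end z.272 obs u186.3; pred off0',proj('top',e+[0,-.026,.033]),'disc edge obs u192 pred',proj('top',e+[0,-.035,-.007]))
s=readout.observe();im=cams.get_image('wrist');cv2.imwrite('pics/w5.png',im[:,:,::-1])
print(s['ee_pos'])
mo=mask(im,(3,150,150),(15,255,255))
for k in blobs(mo,20): print(np.round(k.mean((0,1)),1),cv2.contourArea(k),cast('wrist',k.mean((0,1)),.146,s).round(4))
cv2.imwrite('pics/v5.png',im[:,:,::-1])
E
```

```text
clock: 6.7
ee_pos: [0.5485, 0.2415, 0.2406]
tcp_rot: [[-0.001, -1.0, -0.0], [-1.0, 0.001, -0.0], [0.0, 0.0, -1.0]]
wrist_force: [-0.2, -0.1, -1.1]
finger_gap: 0.179
finger_force: 35.0
top: bar end z.272 obs u186.3; pred off0 (np.float64(183.79598331560337), np.float64(235.55217102824886)) disc edge obs u192 pred (np.float64(193.75075749524808), np.float64(235.84753646515463))
[0.548511   0.24146236 0.24057163]
[251.6 145. ] 53.0 [0.5685 0.1887 0.146 ]
[300.8 137.1] 59.0 [0.531  0.1827 0.146 ]
[297.6  86.2] 71.0 [0.534  0.1464 0.146 ]
[245.1  87.3] 90.5 [0.5723 0.1471 0.146 ]
```

View pics/v5.png

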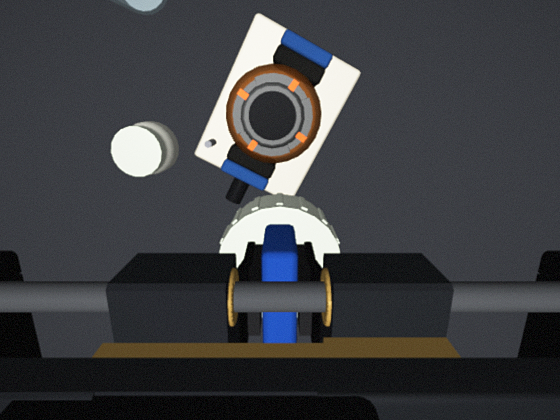

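The wrist view shows the mouth hole at about (275,115) and ridges at about (243,94), (293,86), (301,137) and (251,145). The cap sits about 6 mm toward tool -x; the wrist disc fit and both original bar fixes agree on that. Next I measure the mouth and ridge angle properly.

```bash
cat > jar.py <<'E'
from h import *
s=readout.observe();im=cams.get_image('wrist');R=np.array(s['tcp_rot'])
hsv=cv2.cvtColor(im,cv2.COLOR_RGB2HSV)
c0=proj('wrist',[.552,.163,.149],s);print('expect',np.round(c0))
disk=np.zeros(im.shape[:2],np.uint8);cv2.circle(disk,(int(c0[0]),int(c0[1])),44,255,-1)
am=mask(im,(3,150,200),(14,255,255))&disk
P=[]
for k in blobs(am,15):
    M=cv2.moments(k);q=(M['m10']/M['m00'],M['m01']/M['m00']);p=cast('wrist',q,.148,s);P.append(p);print('ridge',np.round(q,1),M['m00'],p.round(4))
P=np.array(P);c=P.mean(0);print('ridge mean',c.round(4),[round(float(np.degrees(np.arctan2(*(p-c)[1::-1]))),1) for p in P],[round(float(np.hypot(*(p-c)[:2]))*1e3,1) for p in P])
dark=(((hsv[:,:,2]<75)*255).astype(np.uint8))&disk
for k in blobs(dark,300):
    e=cv2.fitEllipse(k);print('hole',np.round(e[0],1),np.round(e[1],1),cast('wrist',e[0],.151,s).round(4))
g=cv2.inRange(hsv,np.array((0,0,80)),np.array((180,50,255)))&disk
ks=blobs(g,300)
for k in ks:
    e=cv2.fitEllipse(cv2.convexHull(k));print('grey',np.round(e[0],1),np.round(e[1],1),cast('wrist',e[0],.144,s).round(4))
F=[];M=[]
for i in range(12):
    cams.get_image('top');o=readout.observe();F.append(o['wrist_force']);M.append(o['moment'])
print('F',np.mean(F,0).round(2),'M',np.mean(M,0).round(4),np.std(M,0).round(3))
E
python3 jar.py
```

```text
expect [273. 110.]
ridge [252.7 144. ] 35.5 [0.5675 0.1877 0.148 ]
ridge [300.8 137. ] 53.5 [0.5312 0.1825 0.148 ]
ridge [293.3  84.9] 58.5 [0.5373 0.1455 0.148 ]
ridge mean [0.5453 0.1719 0.148 ] [35.4, 143.1, -107.0] [27.2, 17.7, 27.6]
hole [272.1 115.4] [45.9 47.6] [0.5527 0.1667 0.151 ]
grey [242.4 120.2] [17.6 47.8] [0.5753 0.1703 0.144 ]
grey [302.3 110.6] [18.1 48.4] [0.5301 0.1634 0.144 ]
grey [271.7 108.6] [61.  73.8] [0.553  0.1619 0.144 ]
F [-0.02 -0.14 -1.14] M [ 0.0733 -0.0518 -0.0008] [0.034 0.031 0.021]
```

```bash
python3 -m handwheel '[[[40,-4.5,0],[0,0,0],255],[[82,-4.5,0],[0,0,0],255],[[82,-4.5,20],[0,0,0],255],[[82,-4.5,35],[0,0,0],255],[[82,-4.5,42],[0,0,0],255],[[82,-4.5,42],[0,0,0],255],[[82,-4.5,42],[0,0,0],255],[[82,-4.5,42],[0,0,0],255]]'
python3 - <<'E'
from h import *
s=readout.observe();print(togo([.553,.1597,.1805],180,s),s['wrist_force'])
im=cams.get_image('wrist');t=cams.get_image('scene')
cv2.imwrite('pics/v6.png',np.hstack([cv2.resize(im[150:270,200:360],(400,300),interpolation=2),cv2.resize(t[110:230,300:460],(400,300),interpolation=2)])[:,:,::-1])
E
```

```text
clock: 8.2
ee_pos: [0.5536, 0.1613, 0.1995]
tcp_rot: [[0.001, -1.0, 0.002], [-1.0, -0.001, 0.001], [-0.001, -0.002, -1.0]]
wrist_force: [0.2, -0.1, -2.2]
finger_gap: 0.178
finger_force: 35.0
(array([ 1.6,  0.6, 19. ]), np.float64(0.05), np.float64(0.01)) [ 0.23798249 -0.09178626 -2.21376149]
```

View pics/v6.png

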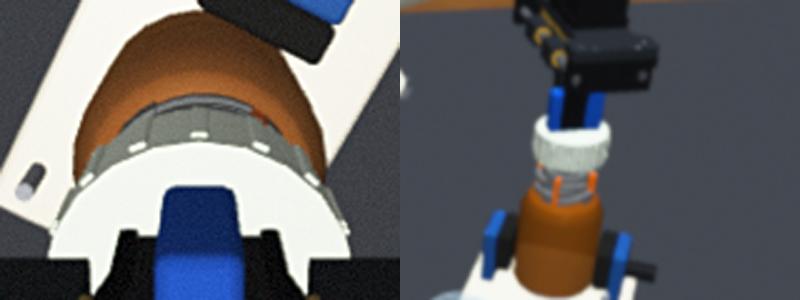

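The cap stands straight above the neck in both views. Now I descend slowly, checking force.

```bash
python3 -m handwheel '[[[1.6,0.6,4],[0,0,0],255],[[1.6,0.6,8],[0,0,0],255],[[1.6,0.6,10],[0,0,0],255],[[1.6,0.6,10],[0,0,0],255]]'; python3 -m handwheel '[[[0,0,1],[0,0,0],255],[[0,0,2],[0,0,0],255],[[0,0,3],[0,0,0],255],[[0,0,3],[0,0,0],255]]'; python3 -c "
from rig import readout as r;s=r.observe();print(s['moment'])"
```

```text
clock: 8.7
ee_pos: [0.5522, 0.159, 0.188]
tcp_rot: [[0.0, -1.0, -0.001], [-1.0, -0.0, -0.001], [0.001, 0.001, -1.0]]
wrist_force: [0.1, -0.6, -1.4]
finger_gap: 0.181
finger_force: 35.0
clock: 9.1
ee_pos: [0.5524, 0.1591, 0.1854]
tcp_rot: [[0.0, -1.0, -0.0], [-1.0, -0.0, -0.0], [0.0, 0.0, -1.0]]
wrist_force: [-0.5, -0.8, -1.6]
finger_gap: 0.179
finger_force: 35.0
[ 0.0767885  -0.10047058 -0.03833783]
```

```bash
python3 -m handwheel '[[[0,0,1],[0,0,0],255],[[0,0,2],[0,0,0],255],[[0,0,3],[0,0,0],255],[[0,0,3],[0,0,0],255]]'; python3 -m handwheel '[[[0,0,0.7],[0,0,0],255],[[0,0,1.4],[0,0,0],255],[[0,0,1.4],[0,0,0],255],[[0,0,1.4],[0,0,0],255]]'; python3 -c "
from rig import readout as r;s=r.observe();print(s['moment'])"
```

```text
clock: 9.5
ee_pos: [0.5524, 0.1592, 0.1824]
tcp_rot: [[0.0, -1.0, -0.0], [-1.0, -0.0, 0.0], [-0.0, 0.0, -1.0]]
wrist_force: [-0.1, 0.3, -1.4]
finger_gap: 0.182
finger_force: 35.0
clock: 9.9
ee_pos: [0.5525, 0.1592, 0.1811]
tcp_rot: [[0.0, -1.0, 0.0], [-1.0, -0.0, 0.0], [-0.0, -0.0, -1.0]]
wrist_force: [0.8, 1.0, -1.2]
finger_gap: 0.181
finger_force: 35.0
[ 0.28716084 -0.07128181  0.03196634]
```

```bash
python3 -m handwheel '[[[0,0,0.6],[0,0,0],255],[[0,0,0.6],[0,0,0],255],[[0,0,0.6],[0,0,0],255]]'; python3 -m handwheel '[[[0,0,0.6],[0,0,0],255],[[0,0,0.6],[0,0,0],255],[[0,0,0.6],[0,0,0],255]]'; python3 -c "
from rig import readout as r;s=r.observe();print(s['moment'])"
```

```text
clock: 10.2
ee_pos: [0.5525, 0.1591, 0.1806]
tcp_rot: [[0.0, -1.0, 0.0], [-1.0, -0.0, 0.0], [-0.0, -0.0, -1.0]]
wrist_force: [0.1, -0.0, -0.9]
finger_gap: 0.182
finger_force: 35.0
clock: 10.5
ee_pos: [0.5527, 0.1592, 0.1804]
tcp_rot: [[0.0, -1.0, 0.001], [-1.0, -0.0, 0.0], [-0.0, -0.001, -1.0]]
wrist_force: [-0.6, 1.1, 1.5]
finger_gap: 0.186
finger_force: 35.0
[ 0.32099192  0.13137552 -0.02761338]
```

Contact comes at TCP z 0.1804, which is exactly thread-top height. Now I turn it counter-clockwise about the cap axis.

```bash
python3 -m handwheel '[[[0,-0.5,0],[0,0,-1],255],[[-0.1,-1.1,0],[0,0,-2],255],[[-0.2,-1.6,0],[0,0,-3],255],[[-0.4,-2.1,0],[0,0,-4],255],[[-0.6,-2.6,0],[0,0,-5],255],[[-0.8,-3.1,0],[0,0,-6],255],[[-0.8,-3.1,0],[0,0,-6],255]]'; python3 -c "
from rig import readout as r;s=r.observe();print(s['moment'])"
```

```text
clock: 11.2
ee_pos: [0.5562, 0.1599, 0.1804]
tcp_rot: [[0.5, -0.866, 0.001], [-0.866, -0.5, 0.0], [0.001, -0.001, -1.0]]
wrist_force: [0.7, -0.1, 1.0]
finger_gap: 0.18
finger_force: 35.0
[ 0.09608272 -0.26243516 -0.02296762]
```

```bash
python3 -m handwheel '[[[0,-0.3,0.2],[0,0,-0.6],255],[[0,-0.5,0.3],[0,0,-1],255],[[0,-0.5,0.3],[0,0,-1],255]]'; python3 -m handwheel '[[[0,-0.3,0.3],[0,0,-0.6],255],[[0,-0.3,1],[0,0,-0.6],255],[[0,-0.3,1],[0,0,-0.6],255]]'; python3 -c "
from rig import readout as r;s=r.observe();print(s['moment'])"
```

```text
clock: 11.5
ee_pos: [0.5567, 0.1602, 0.1802]
tcp_rot: [[0.572, -0.82, 0.002], [-0.82, -0.572, 0.0], [0.001, -0.002, -1.0]]
wrist_force: [1.3, 0.4, 2.3]
finger_gap: 0.178
finger_force: 35.0
clock: 11.8
ee_pos: [0.556, 0.1604, 0.1781]
tcp_rot: [[0.614, -0.789, -0.001], [-0.789, -0.614, 0.0], [-0.001, 0.0, -1.0]]
wrist_force: [0.0, 0.9, -0.9]
finger_gap: 0.183
finger_force: 35.0
[ 0.35812157 -0.39249513 -0.06071639]
```

It has dropped into the gaps: z fell with no upward force, at about 38°. I lower it gently.

```bash
python3 -m handwheel '[[[0,0,1.5],[0,0,0],255],[[0,0,3],[0,0,0],255],[[0,0,4.5],[0,0,0],255],[[0,0,4.5],[0,0,0],255]]'; python3 -m handwheel '[[[0,0,1.2],[0,0,0],255],[[0,0,2.4],[0,0,0],255],[[0,0,3.6],[0,0,0],255],[[0,0,3.6],[0,0,0],255]]'; python3 -c "
from rig import readout as r;s=r.observe();print(s['moment'])"
```

```text
clock: 12.2
ee_pos: [0.5561, 0.1604, 0.1737]
tcp_rot: [[0.616, -0.788, -0.001], [-0.788, -0.616, -0.0], [-0.0, 0.0, -1.0]]
wrist_force: [0.2, 0.3, -1.2]
finger_gap: 0.179
finger_force: 35.0
clock: 12.6
ee_pos: [0.5562, 0.1603, 0.1704]
tcp_rot: [[0.616, -0.788, -0.0], [-0.788, -0.616, 0.0], [-0.0, 0.0, -1.0]]
wrist_force: [0.9, 0.6, -1.5]
finger_gap: 0.182
finger_force: 35.0
[ 0.36558416 -0.35680213 -0.06031881]
```

```bash
python3 -m handwheel '[[[0,0,0.8],[0,0,0],255],[[0,0,1.6],[0,0,0],255],[[0,0,1.6],[0,0,0],255]]'; python3 -m handwheel '[[[0,0,0.6],[0,0,0],255],[[0,0,0.9],[0,0,0],255],[[0,0,0.9],[0,0,0],255]]'; python3 -c "
from rig import readout as r;s=r.observe();print(s['moment'])"
```

```text
clock: 12.9
ee_pos: [0.5562, 0.1603, 0.1688]
tcp_rot: [[0.616, -0.788, -0.0], [-0.788, -0.616, -0.0], [-0.0, 0.0, -1.0]]
wrist_force: [1.8, 1.5, -0.7]
finger_gap: 0.18
finger_force: 35.0
clock: 13.2
ee_pos: [0.5563, 0.1604, 0.1681]
tcp_rot: [[0.616, -0.788, 0.0], [-0.788, -0.616, 0.0], [0.0, -0.0, -1.0]]
wrist_force: [0.8, -0.1, -0.1]
finger_gap: 0.182
finger_force: 35.0
[ 0.40312579 -0.29473625 -0.00677027]
```

```bash
python3 -m handwheel '[[[0,0.5,0.1],[0,0,1],255],[[-0.1,1.1,0.3],[0,0,2],255],[[-0.2,1.6,0.7],[0,0,3],255],[[-0.2,1.6,0.7],[0,0,3],255]]';  python3 -c "
from rig import readout as r;s=r.observe();print(s['moment'])"
```

```text
clock: 13.6
ee_pos: [0.5551, 0.1597, 0.1679]
tcp_rot: [[0.391, -0.92, 0.001], [-0.92, -0.391, 0.0], [-0.0, -0.001, -1.0]]
wrist_force: [0.4, 1.8, -0.1]
finger_gap: 0.181
finger_force: 35.0
[ 0.62593179 -0.07488948 -0.08238096]
```

```bash
python3 -m handwheel '[[[0,0.5,0.5],[0,0,1],255],[[-0.1,1.1,1.0],[0,0,2],255],[[-0.2,1.6,1.5],[0,0,3],255],[[-0.2,1.6,1.5],[0,0,3],255]]';  python3 -c "
from rig import readout as r;s=r.observe();print(s['moment'])"
```

```text
clock: 14.0
ee_pos: [0.5535, 0.1591, 0.1666]
tcp_rot: [[0.141, -0.99, 0.001], [-0.99, -0.141, 0.0], [-0.0, -0.001, -1.0]]
wrist_force: [0.5, 2.0, 3.1]
finger_gap: 0.177
finger_force: 35.0
[ 0.50108785  0.11085929 -0.04286177]
```

```bash
python3 -m handwheel '[[[0,0.5,0.4],[0,0,1],255],[[-0.1,1.1,0.9],[0,0,2],255],[[-0.2,1.6,1.3],[0,0,3],255],[[-0.2,1.6,1.3],[0,0,3],255]]';  python3 -c "
from rig import readout as r;s=r.observe();print(s['moment'])"
```

```text
clock: 14.4
ee_pos: [0.5518, 0.1592, 0.1651]
tcp_rot: [[-0.119, -0.993, 0.001], [-0.993, 0.119, 0.0], [-0.0, -0.0, -1.0]]
wrist_force: [-0.9, 2.2, 3.5]
finger_gap: 0.179
finger_force: 35.0
[0.66231642 0.22897622 0.03361633]
```

```bash
python3 -m handwheel '[[[0,0.5,0.4],[0,0,1],255],[[0,0.8,0.7],[0,0,1.5],255],[[0,0.8,0.7],[0,0,1.5],255]]';  python3 -c "
from rig import readout as r;s=r.observe();print(s['moment'])"; python3 -m handwheel '[[[0,0.3,0.2],[0,0,0.5],255],[[0,0.3,0.2],[0,0,0.5],255]]';  python3 -c "
from rig import readout as r;s=r.observe();print(s['moment'])"
```

```text
clock: 14.7
ee_pos: [0.551, 0.1593, 0.1643]
tcp_rot: [[-0.247, -0.969, 0.0], [-0.969, 0.247, 0.0], [-0.0, -0.0, -1.0]]
wrist_force: [-1.1, 1.2, 4.5]
finger_gap: 0.179
finger_force: 35.0
[0.71465688 0.35818019 0.0099708 ]
clock: 14.9
ee_pos: [0.5507, 0.1594, 0.164]
tcp_rot: [[-0.289, -0.957, 0.0], [-0.957, 0.289, 0.0], [-0.001, -0.0, -1.0]]
wrist_force: [-0.3, 2.3, 4.3]
finger_gap: 0.181
finger_force: 35.0
[0.84526641 0.41493613 0.04181435]
```

```bash
for i in 1; do python3 -m handwheel '[[[0,0.15,0.1],[0,0,0.3],255],[[0,0.15,0.1],[0,0,0.3],255]]';  python3 -c "
from rig import readout as r;s=r.observe();print(s['moment'])"; python3 -m handwheel '[[[0,0.15,0],[0,0,0.3],255],[[0,0.15,0],[0,0,0.3],255]]';  python3 -c "
from rig import readout as r;s=r.observe();print(s['moment'])"; done
```

```text
clock: 15.1
ee_pos: [0.5506, 0.1594, 0.1638]
tcp_rot: [[-0.316, -0.949, 0.0], [-0.949, 0.316, 0.0], [-0.0, -0.0, -1.0]]
wrist_force: [-1.7, 1.3, 5.9]
finger_gap: 0.183
finger_force: 35.0
[0.98542445 0.43821947 0.12775399]
clock: 15.3
ee_pos: [0.5505, 0.1595, 0.1637]
tcp_rot: [[-0.341, -0.94, 0.001], [-0.94, 0.341, 0.0], [-0.0, -0.0, -1.0]]
wrist_force: [-0.7, 2.8, 5.3]
finger_gap: 0.18
finger_force: 35.0
[0.9026775  0.3013026  0.06490505]
```

```bash
cat > m.py <<'E'
from rig import readout as r,cams
import numpy as np
M=[];F=[]
for i in range(5): cams.get_image('top');s=r.observe();M.append(s['moment']);F.append(s['wrist_force'])
R=s['tcp_rot'];print('M',np.mean(M,0).round(3),'F',np.mean(F,0).round(1),'yaw',np.degrees(np.arctan2(R[1][0],R[0][0])).round(2),s['ee_pos'].round(4))
E
python3 m.py; python3 -m handwheel '[[[0,0.15,0],[0,0,0.3],255],[[0,0.15,0],[0,0,0.3],255]]' >/dev/null; python3 m.py;python3 -m handwheel '[[[0,0.15,0],[0,0,0.3],255],[[0,0.15,0],[0,0,0.3],255]]'>/dev/null; python3 m.py
```

```text
M [0.95  0.341 0.104] F [-0.7  2.2  5. ] yaw -109.95 [0.5505 0.1594 0.1637]
M [1.108 0.084 0.066] F [-0.2  2.8  4.6] yaw -111.47 [0.5504 0.1595 0.1636]
M [ 1.23  -0.291  0.153] F [0.8 2.8 3.9] yaw -112.98 [0.5503 0.1596 0.1636]
```

```bash
python3 -m handwheel '[[[0,0.1,0],[0,0,0.2],255],[[0,0.1,0],[0,0,0.2],255]]' >/dev/null; python3 m.py;python3 -m handwheel '[[[0,0.1,0],[0,0,0.2],255],[[0,0.1,0],[0,0,0.2],255]]'>/dev/null; python3 m.py
```

```text
M [ 1.286 -0.557  0.25 ] F [2.  3.7 3. ] yaw -113.98 [0.5501 0.1595 0.1636]
M [ 1.351 -0.695  0.389] F [1.5 3.7 3.4] yaw -114.98 [0.55   0.1596 0.1636]
```

The stop is firm: torque climbs while z holds at the home height of 0.1636. I relieve the wind-up, then release and rise.

```bash
python3 -m handwheel '[[[0,-0.2,-0.3],[0,0,-0.4],255],[[0,-0.2,-0.3],[0,0,-0.4],255]]' >/dev/null; python3 m.py; python3 -m handwheel '[[[0,0,0],[0,0,0],180],[[0,0,0],[0,0,0],120],[[0,0,0],[0,0,0],80],[[0,0,0],[0,0,0],40],[[0,0,0],[0,0,0],0],[[0,0,0],[0,0,0],0],[[0,0,0],[0,0,0],0],[[0,0,0],[0,0,0],0]]' ; python3 m.py
```

```text
M [ 1.307 -0.726  0.047] F [2.1 3.2 2.7] yaw -113.02 [0.55   0.1594 0.1638]
clock: 18.6
ee_pos: [0.55, 0.1594, 0.1639]
tcp_rot: [[-0.391, -0.921, -0.0], [-0.921, 0.391, -0.0], [0.0, 0.0, -1.0]]
wrist_force: [0.1, -0.4, -0.5]
finger_gap: 0.822
finger_force: 0.0
M [ 0.083 -0.073 -0.009] F [-0.4  0.3  0.4] yaw -112.99 [0.55   0.1594 0.1639]
```

```bash
python3 -m handwheel '[[[0,0,-15],[0,0,0],0],[[0,0,-50],[0,0,0],0],[[0,0,-100],[0,0,0],0],[[-40,0,-100],[0,0,0],0],[[-70,0,-100],[0,0,0],0],[[-70,0,-100],[0,0,0],0],[[-70,0,-100],[0,0,0],0],[[-70,0,-100],[0,0,0],0]]'
python3 - <<'E'
from h import *
s=readout.observe();im=cams.get_image('wrist');t=cams.get_image('scene')
w=cast('wrist',(280,150),.15,s);u,v=proj('wrist',[.553,.166,.17],s);print(u,v)
u,v=int(u),max(int(v),100)
cv2.imwrite('pics/v7.png',np.hstack([cv2.resize(im[v-100:v+100,u-133:u+133],(400,300)),cv2.resize(t[110:230,300:460],(400,300),interpolation=2)])[:,:,::-1])
for c in blobs(mask(im,(100,100,40),(130,255,255)),300):
    r=cv2.minAreaRect(c);print(np.round(r[0]),np.round(r[1]),cast('wrist',r[0],.1975,s).round(4))
E
```

```text
clock: 19.65
ee_pos: [0.577, 0.2232, 0.2636]
tcp_rot: [[-0.391, -0.92, -0.001], [-0.92, 0.391, -0.001], [0.001, 0.0, -1.0]]
wrist_force: [-0.3, -0.2, -0.6]
finger_gap: 1.002
finger_force: 0.0
277.94356207740475 133.18899749171138
[274. 189.] [44. 13.] [0.5698 0.1992 0.1975]
[279. 134.] [75. 23.] [0.552  0.1656 0.1975]
[284.  61.] [49. 15.] [0.5312 0.1245 0.1975]
```

View pics/v7.png

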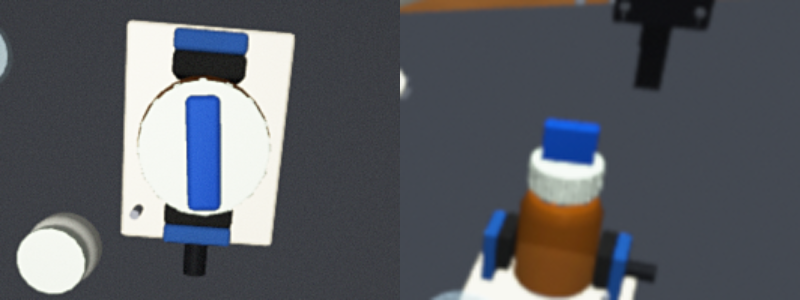

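The cap is level and fully down on the jar, with the bar centred in the wrist view at (279,134) and the jar still square in the clamp. The gripper is well clear, so I hand in.

```bash
python3 -c "
from rig import ctrl;print(ctrl.job_done())"
```

```text
the job is handed in; nothing more can be done
None
```

The white cap is screwed fully home on the amber jar: it dropped into the thread starts, turned clockwise to a firm stop at the stated home height, and was released; the job was handed in about 20 s into the 72 s limit.

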